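# Hole saws back on the rack by size

## Task

Put the four blue hole saws away on the plywood rack, one centred on each black pad, standing on their teeth with the shank up, in order of diameter: the smallest next to the red end block, the largest at the far end from it. Tip none of them over and leave the amber glass jar where it stands.

Things in the scene. Friction and masses are not known exactly. Their poses are not given: they have to be found in the camera images.
- saw_30: hole saw, 30 mm diameter: blue cup 45 mm high on its toothed steel rim; on its top a dark nut 19 mm across (45 to 53 mm up), then an upright steel shank, 11 mm diameter, 53 to 88 mm up, for gripping. 80 to 320 g. Origin: centre of the toothed underside, z up along the shank, yaw meaningless. Starts upright on the bench between robot and rack, among other things
- saw_40: hole saw, 40 mm diameter: blue cup 45 mm high on its toothed steel rim; on its top a dark nut 19 mm across (45 to 53 mm up), then an upright steel shank, 11 mm diameter, 53 to 88 mm up, for gripping. 80 to 320 g. Origin: centre of the toothed underside, z up along the shank, yaw meaningless. Starts upright on the bench between robot and rack, among other things
- saw_51: hole saw, 51 mm diameter: blue cup 45 mm high on its toothed steel rim; on its top a dark nut 19 mm across (45 to 53 mm up), then an upright steel shank, 11 mm diameter, 53 to 88 mm up, for gripping. 80 to 320 g. Origin: centre of the toothed underside, z up along the shank, yaw meaningless. Starts upright on the bench between robot and rack, among other things
- saw_64: hole saw, 64 mm diameter: blue cup 45 mm high on its toothed steel rim; on its top a dark nut 19 mm across (45 to 53 mm up), then an upright steel shank, 11 mm diameter, 53 to 88 mm up, for gripping. 80 to 320 g. Origin: centre of the toothed underside, z up along the shank, yaw meaningless. Starts upright on the bench between robot and rack, among other things
- pad_a: one of four identical black rubber discs, 70 mm diameter, 3 mm thick, fixed in a straight row, 85 mm apart, on the rack (fixed plywood board 100 x 450 x 12 mm). The letter says nothing of its place in the row (shuffled): count from the red block. Origin: centre of its underside, 12 mm above the bench; y along the row, z up
- pad_b: one of four identical black rubber discs, 70 mm diameter, 3 mm thick, fixed in a straight row, 85 mm apart, on the rack (fixed plywood board 100 x 450 x 12 mm). The letter says nothing of its place in the row (shuffled): count from the red block. Origin: centre of its underside, 12 mm above the bench; y along the row, z up
- pad_c: one of four identical black rubber discs, 70 mm diameter, 3 mm thick, fixed in a straight row, 85 mm apart, on the rack (fixed plywood board 100 x 450 x 12 mm). The letter says nothing of its place in the row (shuffled): count from the red block. Origin: centre of its underside, 12 mm above the bench; y along the row, z up
- pad_d: one of four identical black rubber discs, 70 mm diameter, 3 mm thick, fixed in a straight row, 85 mm apart, on the rack (fixed plywood board 100 x 450 x 12 mm). The letter says nothing of its place in the row (shuffled): count from the red block. Origin: centre of its underside, 12 mm above the bench; y along the row, z up
- red_block: red block, 90 x 30 x 30 mm, fixed across one end of the rack (either end; a plain wooden block of the same size closes the other). The row is counted from it: the nearest pad's centre is 77.5 mm from its centre. Origin: centre of its underside, 12 mm above the bench; y along the row, z up
- jar: closed amber glass jar with a brass-coloured lid, 54 mm diameter, 65 mm high, loose, standing in the row of hole saws; not to be moved. Origin: centre of its underside
There are look-alikes about, which are no part of the job. Leave any green or purple look-alike of the saw_51 alone. Leave any turquoise look-alike of the saw_64 alone.

How it is judged:
By the outcome, as a careful person would: the job done as asked, in the order asked, and still so for the second after the job is handed in, with the robot touching nothing.
It also fails if it takes over 106 s, if anything falls off the work surface, if the arm or the gripper's body presses on something with over 40 N, if the wrist force passes 120 N, or if a joint passes its speed limit or range.

## Robot

A 6-joint arm with a two-finger parallel gripper is mounted at the origin on the work surface. World frame = base frame: x ahead of the robot, y to its left, z up, the work surface at z = 0. Lengths are in m, angles in rad, forces in N, time in s.
With the tool pointing down it reaches from about 0.35 to 0.975 m from the base axis. Payload 4.9 kg.
Tool frame: the origin (TCP) lies at the centre of the arm's flange, where the gripper is bolted on; the fingertips stand 173 mm ahead of it and the grasp point (between the pads) lies 155 mm ahead of it (ctrl.finger_overhang is the distance from the TCP to the fingertips, in m); z points along the fingers, y is the direction in which the jaws open and shut (so a half turn about z gives the same grasp; the last joint's range is limited). The gripper opens to 85 mm and grips with 20 to 120 N. Pads are 22 mm wide; open, the fingers measure 114 mm over their backs; the gripper's body (76 mm by 85 mm) begins 54 mm behind the grasp point. The pads swing forward as they close: fully open they stand 13 mm farther back than shut.
Start: joints at [1.229, 0.053, 1.613, -0, 1.476, -0.119], TCP at [0.138, 0.61, 0.405] pointing down, gripper open.
Joint ranges: [-3.01, 3.01], [-1.01, 2.22], [0.06, 2.58], [-1.02, 4.17], [0.09, 2.62], [-3.14, 3.14]. Speed limits (rad/s): [2.57, 2.57, 3.14, 3.14, 3.14, 3.14].

## Interface

Orientations are given as a rotation vector (axis times angle).
In Python, from station import ctrl, eyes, spotter gives the robot as it stands.
- The arm moves only by the shell command python3 -m crank 'ROWS' [FORCE]. ROWS is JSON, a list of rows, each a list of 7 numbers: the turn, a rotation vector about the tool's x, y, z in rad, then the shift along the tool's x, y, z in mm, then the closure, from -1 (fully open) to 1 (shut). A call has 1 to 8 rows; each row shifts and turns the pose as measured when the row begins, along the tool's axes as they then stand; what a row does not reach is not made up. A row lasts 1/12 s, in which the tool goes at most 41.7 mm and 7.16 degrees, less where a joint would pass 70% of its speed; a pose out of reach is approached as far as the arm can. A call is refused whole if a number of a shift passes 41.7 or a number of a turn 0.125, either way. A call with a gripper value outside its range is refused whole. The fingers move at their own pace and stop on an object; FORCE is the grip in N (left out, the last holds). Time passes only in rows, so rows that do not move let the fingers close. It gives the time, the measured TCP pose, the force and the opening at its end, in the units of the state.
- ctrl.get_obs(): the state, without advancing time (a new reading comes with each control period).
- eyes.get_image(name): name is "scene" or "top"; returns a dict with "image" (420x560x3 uint8, red, green, blue), "vertical_fov" (degrees; the focal length in pixels is half the picture's height over the tangent of half this angle, whatever the lens; pixels are square), "cx", "cy" (the principal point, pixels), "rvec" (rotation vector, rad) and "tvec" (3), from world to camera coordinates, as OpenCV has them. Camera axes: x right, y down, z forward; pixel columns grow to the right and rows downward; lengths in m; the calibration is good to about 2 mm. A picture is of the moment at which its call begins. There is no depth.
- ctrl.finish_job(): hands the job in, once; it reports no verdict.
Trained networks look in a picture, given as the dict that the camera call returned (one of the last four; its "shot" number tells which), for a name from the list of things; names that differ only in an ending like _2 or _b are one class to them, and where a whole thing is asked for, a point or a joint stands for the part that bears it (a point fixed in the world has none). Each returns a list of dicts, best first, with "confidence" (0 to 1); they miss things now and then, are a little off and sometimes report something else, mostly with a low value. They report only what shows in the picture. A call takes as long as a camera call. They do not tell look-alikes from the thing itself.
- spotter.look_for(query, picture): "centre" ([x, y, z] in m, in world coordinates, good to about 4 mm: the middle of the surface that is visible of it).
- spotter.outline_of(query, picture): "region" (420x560 bool, what is visible of it).
- spotter.mark_of(query, picture): "centre" ([x, y, z] in m, in world coordinates, good to about 4 mm: a listed point, or the origin of a listed thing).
The state is a dict: "t": time; "q": joint angles; "dq": joint speeds; "effort": joint torques, N m; "tool_pos": TCP position; "tool_rot": TCP orientation; "contact_force": force on the tool from outside, world axes, zero at the start; "wrist_torque": the same for the moment, N m; "opening": finger opening in m.
Only numpy, scipy, OpenCV 4.12 (cv2) and the standard library are available. Lean on these libraries where they do the work, as an engineer would, in place of code of your own. Each camera call takes 0.05 s, during which the arm holds its last target.

## Working session

There is one attempt and no reset: what is moved stays moved. The work goes in short steps, Python scripts to look and compute and a shell command to move; the robot and the scene stay as the last step left them, time stands still between calls to the robot, and variables do not carry over. Pictures are saved under pics/ and viewed, and the job is handed in when it is done.

```bash
ls; mkdir -p pics; cat > h.py <<'E'
import numpy as np, cv2
from station import ctrl, eyes, spotter
E
python3 - <<'E'
from h import *
for n in ("scene","top"):
    p=eyes.get_image(n); cv2.imwrite(f"pics/{n}0.png",p["image"][:,:,::-1])
    print(n,p["vertical_fov"],p["cx"],p["cy"],p["rvec"],p["tvec"])
    for q in ("saw_30","saw_40","saw_51","saw_64","pad_a","red_block","jar"):
        for d in spotter.mark_of(q,p): print(q,np.round(d["centre"],3),round(d["confidence"],2))
print(ctrl.get_obs())
E
```

```text
pics
scene 55.45390019913622 277.60707727634485 209.6939617458004 [ 0.7863287   2.77170485 -0.7733102 ] [ 0.41908964 -0.20108645  0.91215694]
saw_30 [ 0.327  0.269 -0.   ] 0.98
saw_30 [ 0.453 -0.048 -0.003] 0.95
saw_30 [ 0.33   0.168 -0.003] 0.85
saw_30 [ 0.426 -0.167 -0.   ] 0.75
saw_30 [ 0.433  0.179 -0.001] 0.71
saw_30 [ 0.348 -0.077  0.003] 0.66
saw_30 [0.431 0.301 0.002] 0.62
saw_40 [ 0.327  0.269 -0.   ] 0.98
saw_40 [ 0.453 -0.048 -0.003] 0.95
saw_40 [ 0.33   0.168 -0.003] 0.85
saw_40 [ 0.426 -0.167 -0.   ] 0.75
saw_40 [ 0.433  0.179 -0.001] 0.71
saw_40 [ 0.348 -0.077  0.003] 0.66
saw_40 [0.431 0.301 0.002] 0.62
saw_51 [ 0.327  0.269 -0.   ] 0.98
saw_51 [ 0.453 -0.048 -0.003] 0.95
saw_51 [ 0.33   0.168 -0.003] 0.85
saw_51 [ 0.426 -0.167 -0.   ] 0.75
saw_51 [ 0.433  0.179 -0.001] 0.71
saw_51 [ 0.348 -0.077  0.003] 0.66
saw_51 [0.431 0.301 0.002] 0.62
saw_64 [ 0.327  0.269 -0.   ] 0.98
saw_64 [ 0.453 -0.048 -0.003] 0.95
saw_64 [ 0.33   0.168 -0.003] 0.85
saw_64 [ 0.426 -0.167 -0.   ] 0.75
saw_64 [ 0.433  0.179 -0.001] 0.71
saw_64 [ 0.348 -0.077  0.003] 0.66
saw_64 [0.431 0.301 0.
[... 1483 characters left out ...]
0.424 -0.171 -0.002] 0.21
jar [0.459 0.067 0.002] 0.58
{'t': 0.8, 'q': array([ 1.22901575e+00,  5.26676484e-02,  1.61287720e+00, -8.95706771e-06,
        1.47599571e+00, -1.18982559e-01]), 'dq': array([ 0.0013171 , -0.0016281 , -0.00021017,  0.00087602,  0.00096257,
        0.00123162]), 'effort': array([ 2.00088405e-03, -3.93654013e+01, -3.70437026e+01, -4.15685815e-05,
        5.02258536e-04,  3.50407490e-06]), 'tool_pos': array([0.13808386, 0.60953836, 0.40473729]), 'tool_rot': array([3.49243312e-01, 3.12209933e+00, 7.64813164e-05]), 'contact_force': array([0.07345542, 0.18347463, 0.16651776]), 'wrist_torque': array([ 0.02807399, -0.0005694 ,  0.02518925]), 'opening': 0.08533434783725441}
```

View pics/scene0.png

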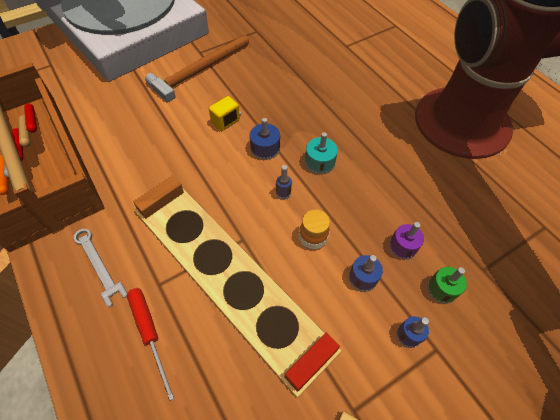

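View pics/top0.png

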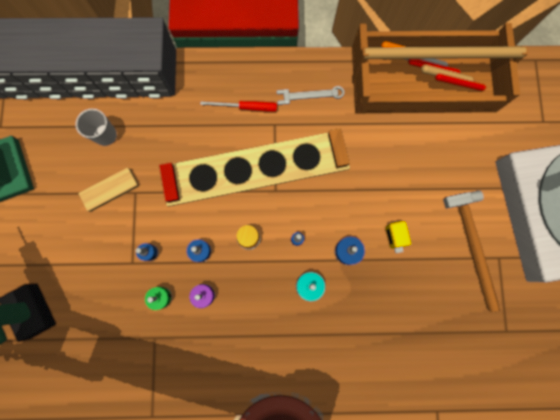

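Both views show four blue saws. In the top view they are at about (146,252), (198,250), (298,238) and (350,250). The red block is at the left, at (170,182), and the jar at (247,236). Green, purple and turquoise are the look-alikes. Next I refine the positions and diameters by fitting the model to the network outlines.

```bash
cat >> h.py <<'E'
from scipy.optimize import minimize
from scipy.spatial.transform import Rotation as Ro
def K(p):
    f=210/np.tan(np.radians(p["vertical_fov"]/2)); return np.array([[f,0,p["cx"]],[0,f,p["cy"]],[0,0,1]])
def proj(p,X): return cv2.projectPoints(np.array(X,float),np.array(p["rvec"]),np.array(p["tvec"]),K(p),None)[0][:,0]
def ring(x,y,z,r):
    a=np.linspace(0,2*np.pi,40); return np.c_[x+r*np.cos(a),y+r*np.sin(a),0*a+z]
S=4
def model(p,parts,x,y,z0=0):
    m=np.zeros((420*S,560*S),np.uint8)
    for r,a,b in parts:
        u=proj(p,np.r_[ring(x,y,z0+a,r),ring(x,y,z0+b,r)])
        h=cv2.convexHull(u.astype(np.float32))
        cv2.fillConvexPoly(m,np.round(((h+.5)*S-.5)*16).astype(np.int32),255,shift=4)
    return cv2.resize(m,(560,420),interpolation=cv2.INTER_AREA)/255.
def saw(d): return [(d/2,0,.045),(.0095,.045,.053),(.0055,.053,.088)]
def region(q,p,xy,z):
    u=proj(p,[[xy[0],xy[1],z]])[0]; best=None
    for d in spotter.outline_of(q,p):
        ys,xs=np.nonzero(d["region"]); 
        if len(xs)==0: continue
        e=np.hypot(xs.mean()-u[0],ys.mean()-u[1])
        if e<12 and (best is None or e<best[0]): best=(e,d["region"])
    return None if best is None else best[1]
def fit(ps,regs,parts_of,x0,z0=0):
    def c(v):
        return sum(np.abs(model(p,parts_of(v),v[0]/1e3,v[1]/1e3,z0)-r).sum() for p,r in zip(ps,regs) if r is not None)
    v0=np.array(x0,float); best=None
    s=np.vstack([v0]+[v0+3*np.eye(len(v0))[i] for i in range(len(v0))])
    return minimize(c,v0,method="Nelder-Mead",options=dict(initial_simplex=s,xatol=.1,fatol=.5))
E
cat > m.py <<'E'
from h import *
ps=[eyes.get_image(n) for n in ("scene","top")]
G={'40':(428,302),'51':(431,180),'30':(455,-48),'64':(426,-167)}
outs=[spotter.outline_of("saw_51",p) for p in ps]
pads=[spotter.outline_of("pad_a",p) for p in ps]
def pick(ds,p,xy,z):
    u=proj(p,[[xy[0]/1e3,xy[1]/1e3,z]])[0];b=None
    for d in ds:
        ys,xs=np.nonzero(d["region"])
        e=np.hypot(xs.mean()-u[0],ys.mean()-u[1])
        if e<12 and (b is None or e<b[0]): b=(e,d["region"])
    return None if b is None else b[1]
for k,xy in G.items():
    rs=[pick(o,p,xy,.03) for o,p in zip(outs,ps)]
    for nm,P,R in (("both",ps,rs),("sc",ps[:1],rs[:1]),("top",ps[1:],rs[1:])):
        if all(r is None for r in R): print(k,nm,"none");continue
        r=fit(P,R,lambda v:saw(v[2]/1e3),[*xy,45]); print(k,nm,np.round(r.x,1),round(r.fun),[0 if q is None else q.sum() for q in R])
for xy in ((605,179),(625,88),(638,6),(660,-72)):
    rs=[pick(o,p,xy,.015) for o,p in zip(pads,ps)]
    for nm,P,R in (("both",ps,rs),("sc",ps[:1],rs[:1]),("top",ps[1:],rs[1:])):
        if all(r is None for r in R): print(nm,"none");continue
        r=fit(P,R,lambda v:[(.035,.012,.015)],xy); print("pad",nm,np.round(r.x,1),round(r.fun),[0 if q is None else q.sum() for q in R])
print(ctrl.get_obs()["t"])
E
python3 m.py
```

```text
40 both [427.6 299.7  37.9] 48 [np.int64(757), 0]
40 sc [427.6 299.7  37.9] 48 [np.int64(757)]
40 top none
51 both [428.8 180.9  50.4] 90 [np.int64(981), np.int64(450)]
51 sc [428.3 181.2  50.5] 35 [np.int64(981)]
51 top [430.8 180.2  49.3] 19 [np.int64(450)]
30 both [453.1 -45.6  28.8] 47 [np.int64(402), np.int64(140)]
30 sc [452.6 -46.1  29.1] 23 [np.int64(402)]
30 top [454.9 -45.9  27.1] 11 [np.int64(140)]
64 both [ 424.2 -165.5   61.5] 111 [np.int64(936), np.int64(679)]
64 sc [ 423.2 -165.4   61.4] 54 [np.int64(936)]
64 top [ 425.8 -166.2   62. ] 28 [np.int64(679)]
pad both [606.6 175.5] 53 [0, np.int64(617)]
sc none
pad top [606.6 175.5] 53 [np.int64(617)]
pad both [622.1  93.6] 97 [np.int64(1262), np.int64(651)]
pad sc [621.8  93.9] 43 [np.int64(1262)]
pad top [623.5  92.2] 23 [np.int64(651)]
pad both [638.    9.8] 111 [np.int64(1102), np.int64(662)]
pad sc [637.4   9.9] 40 [np.int64(1102)]
pad top [640.4   9.7] 36 [np.int64(662)]
pad both [654.4 -73.3] 51 [np.int64(958), 0]
pad sc [654.4 -73.3] 51 [np.int64(958)]
top none
1.1
```

```bash
cat > go.py <<'E'
from h import *
import sys
# delta in tool axes (mm) to world target x y z (mm), plus turn to point straight down with same yaw
x,y,z=map(float,sys.argv[1:4]); o=ctrl.get_obs(); R=Ro.from_rotvec(o["tool_rot"])
d=np.array([x,y,z])-o["tool_pos"]*1e3
zt=R.as_matrix()[:,2]; c=np.cross(zt,[0,0,-1])
print("delta tool mm",np.round(R.inv().apply(d),1),"turn",np.round(R.inv().apply(c),4),"|d|",np.linalg.norm(d).round(),"jaw",R.as_matrix()[:,1].round(3),"t",round(o["t"],2),"open",round(o["opening"],4),"F",o["contact_force"].round(1),"pos",(o["tool_pos"]*1e3).round(1))
E
python3 go.py 428.5 300 340
```

```text
delta tool mm [-351.6 -237.7   64.7] turn [-0.0001 -0.     -0.    ] |d| 429.0 jaw [ 0.221  0.975 -0.   ] t 1.1 open 0.0854 F [-0.1  0.7  0.7] pos [138.1 609.5 404.7]
```

```bash
python3 -m crank '[[0,0,0,-29,-20,0,-1],[0,0,0,-29,-20,0,-1],[0,0,0,-29,-20,0,-1],[0,0,0,-29,-20,0,-1],[0,0,0,-29,-20,0,-1],[0,0,0,-29,-20,0,-1],[0,0,0,-29,-20,0,-1],[0,0,0,-29,-20,0,-1]]' 60; python3 go.py 428.5 300 340
```

```text
t: 1.77
tool_pos: [0.332, 0.3986, 0.4044]
tool_rot: [-0.328, -3.124, -0.005]
contact_force: [1.1, -0.4, -0.2]
opening: 0.0853
delta tool mm [-115.   -76.5   64.1] turn [ 0.0032 -0.0005 -0.    ] |d| 152.0 jaw [0.208 0.978 0.003] t 1.77 open 0.0853 F [ 1.1 -0.4 -0.2] pos [332.  398.6 404.4]
```

```bash
python3 -m crank '[[0,0,0,-25,-17,14,0],[0,0,0,-25,-17,14,0],[0,0,0,-25,-17,14,0],[0,0,0,-25,-17,14,0],[0,0,0,-12,-7,7,0],[0,0,0,0,0,0,0]]'; python3 go.py 428.5 300 228
```

```text
t: 2.27
tool_pos: [0.4335, 0.2923, 0.3423]
tool_rot: [0.339, 3.116, 0.012]
contact_force: [-0.2, 0.4, -0.5]
opening: 0.0424
delta tool mm [  7.3   5.5 114.3] turn [ 0.0085  0.0064 -0.    ] |d| 115.0 jaw [0.215 0.977 0.009] t 2.27 open 0.0424 F [-0.2  0.4 -0.5] pos [433.5 292.3 342.3]
```

```bash
python3 -m crank '[[0,0,0,0,0,0,0]]' >/dev/null; python3 go.py 428.5 300 228
```

```text
delta tool mm [  7.6   6.  114. ] turn [0.0082 0.0054 0.    ] |d| 114.0 jaw [0.217 0.976 0.008] t 2.35 open 0.0425 F [-0.9 -0.3  0.8] pos [433.8 291.7 342. ]
```

```bash
python3 -m crank '[[0.008,0.006,0,7,5.5,15,0],[0,0,0,0,0,25,0],[0,0,0,0,0,20,0],[0,0,0,0,0,0,0]]' >/dev/null; python3 go.py 428.5 300 230
```

```text
delta tool mm [-2.9 -2.5 51.9] turn [ 0.0047  0.0025 -0.    ] |d| 52.0 jaw [0.214 0.977 0.005] t 2.68 open 0.0427 F [-0.9  0.3 -1.4] pos [426.  302.9 281.9]
```

```bash
python3 -m crank '[[0.004,0.002,0,-2.8,-2.4,10,0],[0,0,0,0,0,0,0]]' >/dev/null; python3 go.py 428.5 300 230;python3 -m crank '[[0,0,0,0,0,20,0],[0,0,0,0,0,18,0],[0,0,0,0,0,0,0]]' >/dev/null; python3 go.py 428.5 300 229
```

```text
delta tool mm [-2.4 -1.4 40.8] turn [-0.0003 -0.0011  0.    ] |d| 41.0 jaw [ 0.211  0.978 -0.   ] t 2.85 open 0.0427 F [-0.2  0.4 -0.8] pos [426.5 301.8 270.8]
delta tool mm [-2.3 -3.8  6.4] turn [ 0.0042  0.0039 -0.    ] |d| 8.0 jaw [0.208 0.978 0.004] t 3.1 open 0.0424 F [-0.5  0.   0.1] pos [427.  304.1 235.5]
```

```bash
python3 -m crank '[[0.004,0.004,0,-2,-3.5,5,0],[0,0,0,0,0,0,0]]' >/dev/null; python3 go.py 428.5 300 229
```

```text
delta tool mm [-0.2 -0.9  2.8] turn [ 0.0008  0.0006 -0.    ] |d| 3.0 jaw [0.207 0.978 0.001] t 3.27 open 0.043 F [ 0.5 -0.5 -0. ] pos [428.5 300.9 231.8]
```

```bash
python3 -m crank '[[0,0,0,0,-0.5,1,1],[0,0,0,0,0,0,1],[0,0,0,0,0,0,1],[0,0,0,0,0,0,1],[0,0,0,0,0,0,1],[0,0,0,0,0,0,1]]' 60; python3 go.py 428.5 300 340
```

```text
t: 3.77
tool_pos: [0.4297, 0.3008, 0.2349]
tool_rot: [0.328, 3.119, 0.007]
contact_force: [-0.5, -0.6, -1.0]
opening: 0.0092
delta tool mm [   0.5   -0.6 -105.1] turn [0.0047 0.0053 0.    ] |d| 105.0 jaw [0.208 0.978 0.005] t 3.77 open 0.0092 F [-0.5 -0.6 -1. ] pos [429.7 300.8 234.9]
```

```bash
python3 -m crank '[[0.004,0.004,0,0,0,-10,1],[0,0,0,0,0,-20,1],[0,0,0,0,0,-30,1],[0,0,0,0,0,-30,1],[0,0,0,0,0,-20,1],[0,0,0,0,0,0,1]]'; python3 go.py 622.6 93 345; python3 - <<'E'
from h import *
for n in ("scene","top"):
    p=eyes.get_image(n); cv2.imwrite(f"pics/{n}1.png",p["image"][:,:,::-1])
E
```

```text
t: 4.27
tool_pos: [0.4282, 0.3001, 0.3488]
tool_rot: [-0.328, -3.118, 0.007]
contact_force: [0.1, -0.3, -0.7]
opening: 0.0092
delta tool mm [-233.2 -162.2    3.3] turn [-0.0052 -0.0059  0.    ] |d| 284.0 jaw [ 0.208  0.978 -0.005] t 4.27 open 0.0092 F [ 0.1 -0.3 -0.7] pos [428.2 300.1 348.8]
```

View pics/scene1.png

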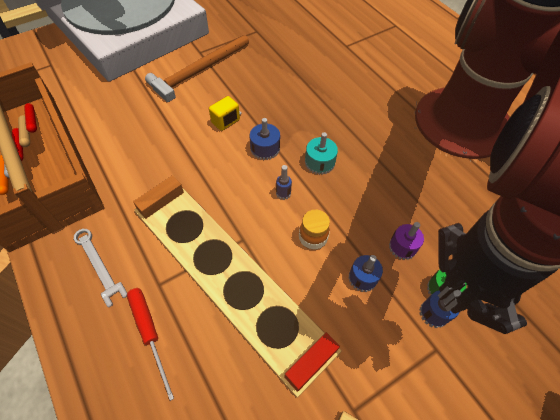

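The picture shows the 40 mm saw held by its shank at about (440,308), lifted off the bench. I now carry it to the second pad.

```bash
python3 -m crank '[[-0.004,-0.004,0,-15,-10,0,1],[0,0,0,-29,-20,0,1],[0,0,0,-29,-20,0,1],[0,0,0,-29,-20,0,1],[0,0,0,-29,-20,0,1],[0,0,0,-29,-20,0,1],[0,0,0,-29,-20,0,1],[0,0,0,-15,-10,0,1]]'; python3 go.py 622.6 93 345
```

```text
t: 5.03
tool_pos: [0.5971, 0.1151, 0.3214]
tool_rot: [-0.31, -3.09, 0.018]
contact_force: [0.7, 0.7, -1.5]
opening: 0.0089
delta tool mm [-28.6 -17.  -24.4] turn [-0.0152 -0.0351  0.    ] |d| 41.0 jaw [ 0.198  0.98  -0.015] t 5.03 open 0.0089 F [ 0.7  0.7 -1.5] pos [597.1 115.1 321.4]
```

```bash
python3 -m crank '[[-0.01,-0.02,0,-15,-9,-10,1],[-0.005,-0.015,0,-13,-8,-10,1],[0,0,0,0,0,0,1]]' >/dev/null; python3 go.py 622.6 93 300
```

```text
delta tool mm [ 1.1  5.3 31.3] turn [-0.0041 -0.0127 -0.    ] |d| 32.0 jaw [ 0.204  0.979 -0.004] t 5.28 open 0.0087 F [-0.3 -0.2 -1. ] pos [623.1  87.6 331.3]
```

```bash
python3 -m crank '[[0,0,0,0,0,0,1]]' >/dev/null; python3 go.py 622.6 93 270
```

```text
delta tool mm [ 0.4  5.9 59.6] turn [-0.0044 -0.0161 -0.    ] |d| 60.0 jaw [ 0.205  0.979 -0.004] t 5.37 open 0.0087 F [-1.   0.2 -1.9] pos [622.8  87.2 329.6]
```

```bash
python3 -m crank '[[-0.004,-0.016,0,0,5.5,20,1],[0,0,0,0,0,20,1],[0,0,0,0,0,10,1],[0,0,0,0,0,0,1]]' 80 >/dev/null; python3 go.py 622.6 93 270; python3 - <<'E'
from h import *
for n in ("scene","top"):
    p=eyes.get_image(n); cv2.imwrite(f"pics/{n}2.png",cv2.resize(p["image"][150:400,150:450,::-1] if n=="scene" else p["image"][100:300,100:400,::-1],None,fx=2.4,fy=2.4))
E
```

```text
delta tool mm [-1.7 -1.9  5.9] turn [-0.0002 -0.0036 -0.    ] |d| 6.0 jaw [ 0.202  0.979 -0.   ] t 5.7 open 0.0086 F [-0.6  0.2 -1.7] pos [621.4  95.2 275.9]
```

View pics/scene2.png

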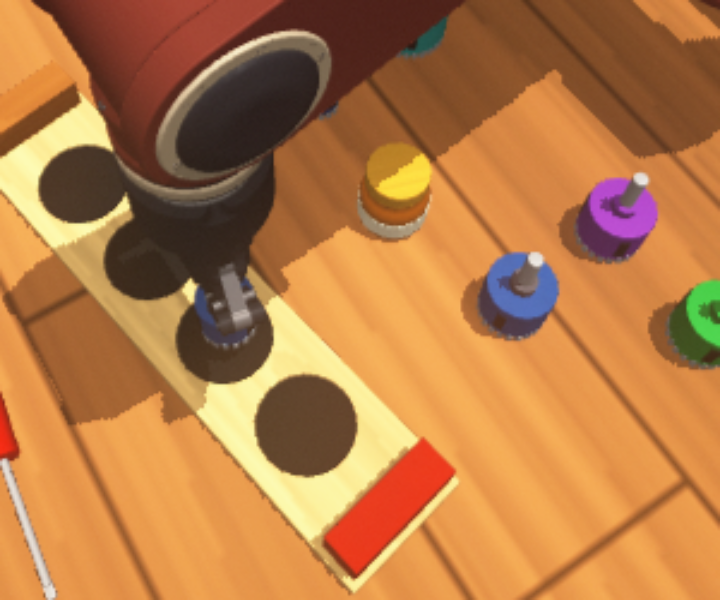

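The saw hangs upright over the second pad, at about (228,320) in this crop.

```bash
python3 -m crank '[[0,-0.004,0,-1.5,-2,10,1],[0,0,0,0,0,7,1],[0,0,0,0,0,0,1]]' >/dev/null; python3 go.py 622.6 93 250
```

```text
delta tool mm [ 1.5 -0.7 13.3] turn [0.0017 0.0093 0.    ] |d| 13.0 jaw [0.201 0.98  0.002] t 6.05 open 0.0087 F [ 0.2  0.2 -2.3] pos [624.1  93.4 263.3]
```

```bash
python3 -m crank '[[0,0,0,0,0,0,1]]' >/dev/null; python3 go.py 622.6 93 250
```

```text
delta tool mm [ 1.6 -0.7 13.4] turn [ 0.0017  0.0096 -0.    ] |d| 14.0 jaw [0.201 0.98  0.002] t 6.13 open 0.0087 F [-0.3 -0.1 -1.3] pos [624.2  93.3 263.5]
```

```bash
python3 -m crank '[[0.001,0.009,0,1.5,-0.7,6,1],[0,0,0,0,0,4,1],[0,0,0,0,0,0,1]]' >/dev/null; python3 go.py 622.6 93 250;  python3 -m crank '[[0,0,0,0,0,3,1],[0,0,0,0,0,0,1]]' >/dev/null; python3 go.py 622.6 93 250
```

```text
delta tool mm [0.5 0.1 3.9] turn [0.0012 0.0018 0.    ] |d| 4.0 jaw [0.202 0.979 0.001] t 6.38 open 0.008 F [ 0.3  1.  -1.4] pos [623.   92.8 253.9]
delta tool mm [0.5 0.2 0.5] turn [ 0.0012  0.0016 -0.    ] |d| 1.0 jaw [0.202 0.979 0.001] t 6.55 open 0.0081 F [ 0.   0.3 -2.6] pos [623.   92.7 250.5]
```

```bash
for i in 1 2 3; do python3 -m crank '[[0,0,0,0,0,1.2,1],[0,0,0,0,0,0,1]]' >/dev/null; python3 go.py 622.6 93 250; done
```

```text
delta tool mm [ 0.6  0.2 -0.8] turn [0.0012 0.0017 0.    ] |d| 1.0 jaw [0.202 0.979 0.001] t 6.72 open 0.0085 F [ 0.4 -0.2 -1.9] pos [623.1  92.7 249.2]
delta tool mm [ 1.   0.2 -1.1] turn [0.0015 0.0031 0.    ] |d| 1.0 jaw [0.202 0.979 0.001] t 6.88 open 0.0085 F [-0.3  0.1 -2.6] pos [623.5  92.7 248.9]
delta tool mm [ 1.4  0.1 -1.2] turn [ 0.0017  0.0048 -0.    ] |d| 2.0 jaw [0.202 0.979 0.002] t 7.05 open 0.0082 F [-0.1  0.8 -0.9] pos [624.   92.6 248.8]
```

Height has stalled at 248.8, so the saw is on the pad. Releasing.

```bash
python3 -m crank '[[0,0,0,0,0,0,0],[0,0,0,0,0,0,0],[0,0,0,0,0,0,0],[0,0,0,0,0,0,0]]' ; python3 go.py 623 93 250
```

```text
t: 7.38
tool_pos: [0.6244, 0.0927, 0.2495]
tool_rot: [0.318, 3.119, 0.003]
contact_force: [-0.6, -0.7, -0.4]
opening: 0.0425
delta tool mm [ 1.4  0.  -0.5] turn [0.0023 0.0067 0.    ] |d| 1.0 jaw [0.202 0.979 0.002] t 7.38 open 0.0425 F [-0.6 -0.7 -0.4] pos [624.4  92.7 249.5]
```

Retreat up, then head to the 51 mm saw.

```bash
python3 -m crank '[[0.002,0.006,0,1,0,-20,0],[0,0,0,0,0,-30,0],[0,0,0,0,0,-35,0],[0,0,0,0,0,-20,0],[0,0,0,0,0,0,0]]' >/dev/null; python3 go.py 429.5 181 340
```

```text
delta tool mm [206.4  47.5  16.1] turn [-0.0015 -0.0073 -0.    ] |d| 212.0 jaw [ 0.202  0.979 -0.002] t 7.8 open 0.0425 F [ 0.8 -0.1  0.8] pos [622.2  92.8 354.7]
```

```bash
python3 -m crank '[[0,-0.006,0,28,6,0,0],[0,0,0,34,8,0,0],[0,0,0,34,8,0,0],[0,0,0,34,8,0,0],[0,0,0,34,8,0,0],[0,0,0,24,6,0,0],[0,0,0,0,0,0,0]]' >/dev/null; python3 go.py 429.5 181 285
python3 - <<'E'
from h import *
p=eyes.get_image("scene"); cv2.imwrite("pics/scene3.png",cv2.resize(p["image"][150:400,150:450,::-1],None,fx=2.4,fy=2.4))
E
```

```text
delta tool mm [12.2  3.4 63.7] turn [-0.0021 -0.0021 -0.    ] |d| 65.0 jaw [ 0.206  0.979 -0.002] t 8.38 open 0.0427 F [-0.7 -0.3 -0.2] pos [440.9 175.3 348.6]
```

View pics/scene3.png

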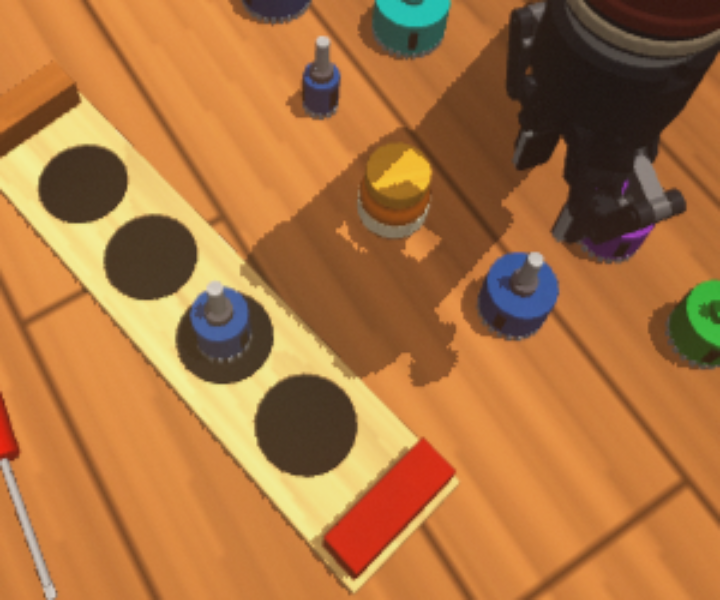

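The 40 mm saw stands on pad 2, at (222,325) in the crop. Next is the 51.

```bash
python3 -m crank '[[-0.002,-0.002,0,8,2,15,0],[0,0,0,3,1,25,0],[0,0,0,0,0,18,0],[0,0,0,0,0,0,0]]' >/dev/null; python3 go.py 429.5 181 233;python3 -m crank '[[0,0,0,0,0,0,0]]' >/dev/null; python3 go.py 429.5 181 233
```

```text
delta tool mm [ 4.6  0.7 55.6] turn [0.0005 0.006  0.    ] |d| 56.0 jaw [0.207 0.978 0.001] t 8.77 open 0.0425 F [-0.4  0.9 -0. ] pos [433.5 179.4 288.6]
delta tool mm [ 5.   1.  54.8] turn [-0.0004  0.0046 -0.    ] |d| 55.0 jaw [ 0.207  0.978 -0.   ] t 8.85 open 0.0428 F [ 1.2 -0.2  0.3] pos [433.9 179.1 287.9]
```

```bash
python3 -m crank '[[0,0.005,0,4.5,1,8,0],[0,0,0,0,0,20,0],[0,0,0,0,0,0,0]]' >/dev/null; python3 go.py 429.5 181 233;python3 -m crank '[[0,0,0,0,0,14,0],[0,0,0,0,0,0,0]]' >/dev/null; python3 go.py 429.5 181 233
```

```text
delta tool mm [ 2.2 -0.1 27.8] turn [ 0.001   0.0022 -0.    ] |d| 28.0 jaw [0.209 0.978 0.001] t 9.1 open 0.0427 F [-1.4  0.9 -1. ] pos [431.6 180.6 260.8]
delta tool mm [ 3.3 -0.4 15.2] turn [ 0.0019  0.0038 -0.    ] |d| 16.0 jaw [0.21  0.978 0.002] t 9.27 open 0.0424 F [-0.3 -0.8 -0.8] pos [432.7 180.7 248.2]
```

```bash
python3 -m crank '[[0.001,0.004,0,3.5,-0.3,7,0],[0,0,0,0,0,6,0],[0,0,0,0,0,0,0]]' >/dev/null; python3 go.py 429.5 181 233
```

```text
delta tool mm [ 1.1 -0.7  4.9] turn [0.0031 0.0039 0.    ] |d| 5.0 jaw [0.21  0.978 0.003] t 9.52 open 0.0428 F [0.3 0.  0. ] pos [430.7 181.4 237.9]
```

```bash
python3 -m crank '[[0.003,0.004,0,1,-0.6,5,0],[0,0,0,0,0,1,1],[0,0,0,0,0,0,1],[0,0,0,0,0,0,1],[0,0,0,0,0,0,1],[0,0,0,0,0,0,1]]' 80 >/dev/null; python3 go.py 429.5 181 233
```

```text
delta tool mm [ 0.4 -0.3 -0.2] turn [ 0.0007  0.0014 -0.    ] |d| 1.0 jaw [0.21  0.978 0.001] t 10.02 open 0.0083 F [-0.9 -0.2 -1.2] pos [429.9 181.2 232.8]
```

```bash
python3 -m crank '[[0,0.001,0,0,0,-10,1],[0,0,0,0,0,-20,1],[0,0,0,0,0,-30,1],[0,0,0,0,0,-30,1],[0,0,0,0,0,-25,1],[0,0,0,0,0,0,1]]' >/dev/null; python3 go.py 639 9.8 355
```

```text
delta tool mm [-241.9 -122.9   -4.3] turn [-0.0027 -0.0071 -0.    ] |d| 271.0 jaw [ 0.21   0.978 -0.003] t 10.52 open 0.0088 F [ 1.7 -0.1 -1.1] pos [428.3 180.8 352.1]
```

```bash
python3 -m crank '[[-0.002,-0.006,0,-18,-9,-3,1],[0,-0.002,0,-32,-16,-4,1],[0,-0.003,0,-32,-16,-4,1],[0,-0.003,0,-32,-16,-4,1],[0,-0.004,0,-32,-16,-4,1],[0,-0.004,0,-32,-16,-4,1],[0,-0.004,0,-32,-16,-4,1]]' >/dev/null; python3 go.py 639 9.8 340
```

```text
delta tool mm [-28.7 -17.6  41. ] turn [ 0.003   0.0181 -0.    ] |d| 53.0 jaw [0.2   0.98  0.003] t 11.1 open 0.0082 F [ 0.3  0.6 -1.1] pos [613.7  32.8 380.6]
```

```bash
python3 -m crank '[[0.003,0.01,0,-10,-6,4,1],[0,0.003,0,-8,-5,10,1],[0,0,0,-3,-2,15,1],[0,0,0,0,0,10,1],[0,0,0,0,0,0,1]]' >/dev/null; python3 go.py 639 9.8 280
```

```text
delta tool mm [-1.7  1.3 57.7] turn [-0.0013  0.0049 -0.    ] |d| 58.0 jaw [ 0.207  0.978 -0.001] t 11.52 open 0.0085 F [-0.5 -0.  -3.1] pos [636.8   9.  337.7]
```

```bash
python3 -m crank '[[-0.001,0.004,0,-2,1,20,1],[0,0,0,0,0,25,1],[0,0,0,0,0,15,1],[0,0,0,0,0,0,1]]' >/dev/null; python3 go.py 639 9.8 250;python3 -m crank '[[0,0,0,0,0,10,1],[0,0,0,0,0,0,1]]' >/dev/null; python3 go.py 639 9.8 250
```

```text
delta tool mm [-3.3 -2.2 24.1] turn [ 0.0003 -0.0025 -0.    ] |d| 24.0 jaw [0.204 0.979 0.   ] t 11.85 open 0.0084 F [-1.4 -0.2 -1.8] pos [636.3  12.6 274.1]
delta tool mm [-4.8 -3.4 12.9] turn [ 0.0003 -0.0048 -0.    ] |d| 14.0 jaw [0.202 0.979 0.   ] t 12.02 open 0.0087 F [-1.3  0.3 -3.1] pos [635.   14.1 262.9]
```

```bash
python3 -m crank '[[0,-0.005,0,-5,-3.5,5,1],[0,0,0,0,0,4,1],[0,0,0,0,0,0,1]]' >/dev/null; python3 go.py 639 9.8 248
```

```text
delta tool mm [ 0.9 -0.4  7.8] turn [0.0008 0.0047 0.    ] |d| 8.0 jaw [0.201 0.98  0.001] t 12.27 open 0.0082 F [-0.7  0.7 -1.1] pos [640.   10.  255.8]
```

```bash
python3 -m crank '[[0,0,0,0,0,0,1]]' >/dev/null; python3 go.py 639 9.8 248
```

```text
delta tool mm [ 1.3 -0.3  8.4] turn [0.0009 0.0057 0.    ] |d| 8.0 jaw [0.201 0.98  0.001] t 12.35 open 0.0087 F [-0.4  0.4 -1.9] pos [640.3   9.9 256.4]
```

```bash
python3 -m crank '[[0.001,0.006,0,1.2,-0.2,5,1],[0,0,0,0,0,0,1]]' >/dev/null; python3 go.py 639 9.8 248; for i in 1 2 3 4; do python3 -m crank '[[0,0,0,0,0,1.5,1],[0,0,0,0,0,0,1]]' >/dev/null; python3 go.py 639 9.8 248; done
```

```text
delta tool mm [ 0.6 -0.   4.4] turn [0.0001 0.0015 0.    ] |d| 4.0 jaw [0.202 0.979 0.   ] t 12.52 open 0.0084 F [-0.   0.3 -1.4] pos [639.6   9.7 252.4]
delta tool mm [0.8 0.  3.3] turn [ 0.0001  0.0024 -0.    ] |d| 3.0 jaw [0.202 0.979 0.   ] t 12.68 open 0.0089 F [-0.2  0.4 -2.1] pos [639.8   9.6 251.3]
delta tool mm [0.9 0.1 1.9] turn [ 0.0002  0.0029 -0.    ] |d| 2.0 jaw [0.202 0.979 0.   ] t 12.85 open 0.0089 F [-0.4  0.3 -1.8] pos [639.9   9.6 249.9]
delta tool mm [1.  0.  0.3] turn [ 0.0003  0.003  -0.    ] |d| 1.0 jaw [0.202 0.979 0.   ] t 13.02 open 0.0081 F [-0.8  0.6 -1.6] pos [639.9   9.6 248.3]
delta tool mm [1.5 0.  0.1] turn [ 0.0002  0.0049 -0.    ] |d| 2.0 jaw [0.202 0.979 0.   ] t 13.18 open 0.0086 F [ 0.1  0.4 -1.7] pos [640.5   9.5 248.1]
```

Contact at 248.1, as predicted. I release, retreat and move toward the 30.

```bash
python3 -m crank '[[0,0,0,0,0,0,0],[0,0,0,0,0,0,0],[0,0,0,0,0,0,0],[0,0.004,0,1,0,-20,0],[0,0,0,0,0,-30,0],[0,0,0,0,0,-35,0],[0,0,0,0,0,-15,0],[0,0,0,0,0,0,0]]' >/dev/null; python3 go.py 453.7 -46 340
```

```text
delta tool mm [169.9 -91.9  10.3] turn [-0.0001 -0.0041  0.    ] |d| 193.0 jaw [ 0.202  0.979 -0.   ] t 13.85 open 0.0426 F [0.6 0.4 0.5] pos [638.7   9.8 349.6]
```

```bash
python3 -m crank '[[0,-0.004,0,27,-15,0,0],[0,0,0,34,-18,0,0],[0,0,0,34,-18,0,0],[0,0,0,34,-18,0,0],[0,0,0,25,-13,0,0],[0,0,0,0,0,0,0]]' >/dev/null; python3 go.py 453.7 -46 285
cat > chk.py <<'E'
from h import *
import sys
T={'40':(.040,622.6,93),'51':(.051,639,9.8),'30':(.030,606.2,176.3),'64':(.064,655.5,-73.5)}
for n in ("scene","top"):
    p=eyes.get_image(n); cv2.imwrite(f"pics/{n}_{sys.argv[1]}.png",cv2.resize(p["image"][150:400,150:450,::-1] if n=="scene" else p["image"][100:300,100:400,::-1],None,fx=2.4,fy=2.4))
    for q,ds in (("saw",spotter.outline_of("saw_51",p)),("jar",spotter.outline_of("jar",p))):
        for k in (sys.argv[2:] if q=="saw" else ["jar"]):
            d,x,y=T[k] if q=="saw" else (.054,459,67)
            z0=.015 if q=="saw" else 0
            u=proj(p,[[x/1e3,y/1e3,z0+.03]])[0]; b=None
            for o in ds:
                ys,xs=np.nonzero(o["region"]); e=np.hypot(xs.mean()-u[0],ys.mean()-u[1])
                if e<12 and (b is None or e<b[0]): b=(e,o["region"])
            if b is None: print(n,k,"none"); continue
            parts=saw(d) if q=="saw" else [(.027,0,.065)]
            r=fit([p],[b[1]],lambda v:parts,(x,y),z0); print(n,k,np.round(r.x,1),"target",x,y,"cost",round(r.fun),b[1].sum())
E
python3 chk.py a 40 51
```

```text
delta tool mm [10.7 -8.  58.3] turn [-0.0001 -0.0026 -0.    ] |d| 60.0 jaw [ 0.199  0.98  -0.   ] t 14.35 open 0.0429 F [-0.1 -0.1 -0.6] pos [465.9 -40.3 343.2]
scene 40 [622.1  93.9] target 622.6 93 cost 76 625
scene 51 [639.7  10.2] target 639 9.8 cost 54 946
scene jar [459.   69.6] target 459 67 cost 144 1012
top 40 [624.   92.7] target 622.6 93 cost 37 284
top 51 none
top jar [457.9  66.6] target 459 67 cost 207 313
```

View pics/scene_a.png

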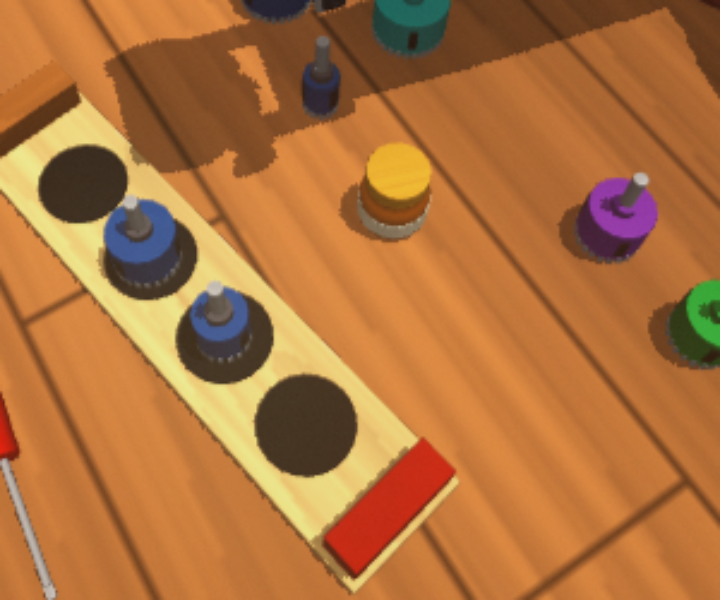

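The 51 and 40 stand centred on pads 3 and 2, at (143,245) and (220,322), within about 1 mm by fit. The jar at (397,190) is unmoved. Now the 30.

```bash
python3 -m crank '[[0,-0.002,0,7,-5,15,0],[0,0,0,3,-2,25,0],[0,0,0,0,0,14,0],[0,0,0,0,0,0,0],[0,0,0,0,0,0,0]]' >/dev/null; python3 go.py 453.7 -46 233
```

```text
delta tool mm [11.  -4.  59.4] turn [ 0.0008  0.008  -0.    ] |d| 60.0 jaw [0.193 0.981 0.001] t 15.07 open 0.0431 F [-0.   0.6 -0. ] pos [464.8 -44.1 292.4]
```

```bash
python3 -m crank '[[0,0.008,0,12,-4,8,0],[0,0,0,1,0,20,0],[0,0,0,0,0,0,0],[0,0,0,0,0,0,0]]' >/dev/null; python3 go.py 453.7 -46 233;
```

```text
delta tool mm [ 1.2 -0.7 35.5] turn [0.0006 0.0056 0.    ] |d| 35.0 jaw [0.191 0.982 0.001] t 15.4 open 0.0431 F [0.3 0.1 0.5] pos [454.8 -45.5 268.5]
```

```bash
python3 -m crank '[[0,0.005,0,1.5,-0.5,10,0],[0,0,0,1,0,12,0],[0,0,0,0,0,0,0],[0,0,0,0,0,0,0]]' >/dev/null; python3 go.py 453.7 -46 233;
```

```text
delta tool mm [ 0.9 -0.4 15.6] turn [ 0.0002  0.0061 -0.    ] |d| 16.0 jaw [0.19  0.982 0.   ] t 15.73 open 0.0427 F [ 0.5 -0.2  0.4] pos [454.6 -45.8 248.6]
```

```bash
python3 -m crank '[[0,0.005,0,1,-0.4,8,0],[0,0,0,0.5,0,7,0],[0,0,0,0,0,0,0],[0,0,0,0,0,0,0]]' >/dev/null; python3 go.py 453.7 -46 233;
```

```text
delta tool mm [-0.4  0.  -0.4] turn [ 0.0002  0.0014 -0.    ] |d| 1.0 jaw [0.19  0.982 0.   ] t 16.07 open 0.0428 F [ 0.2  0.6 -0.2] pos [453.3 -46.  232.6]
```

```bash
python3 -m crank '[[0,0,0,0,0,0,1],[0,0,0,0,0,0,1],[0,0,0,0,0,0,1],[0,0,0,0,0,0,1],[0,0,0,0,0,0,1]]' 80 >/dev/null; python3 go.py 453.7 -46 233; python3 -m crank '[[0,0.001,0,0,0,-10,1],[0,0,0,0,0,-20,1],[0,0,0,0,0,-30,1],[0,0,0,0,0,-30,1],[0,0,0,0,0,-25,1],[0,0,0,0,0,0,1]]' >/dev/null; python3 go.py 606.2 176.3 355
```

```text
delta tool mm [-0.4  0.  -0.3] turn [ 0.0002  0.0013 -0.    ] |d| 1.0 jaw [0.19  0.982 0.   ] t 16.48 open 0.0087 F [-0.3  0.5 -2.1] pos [453.3 -45.9 232.7]
delta tool mm [-109.6  247.2   -3.5] turn [ 0.0007 -0.0075  0.    ] |d| 270.0 jaw [0.19  0.982 0.001] t 16.98 open 0.0087 F [ 1.8  0.9 -0.5] pos [451.6 -45.5 352.1]
```

```bash
python3 -m crank '[[0,-0.007,0,-8,18,-3,1],[0,-0.002,0,-14,31,-2,1],[0,-0.002,0,-14,31,-2,1],[0,-0.002,0,-14,31,-2,1],[0,-0.002,0,-14,31,-2,1],[0,-0.002,0,-14,31,-2,1],[0,-0.002,0,-14,31,-2,1],[0,0,0,-7,16,-2,1]]' >/dev/null; python3 go.py 606.2 176.3 355
```

```text
delta tool mm [-7.8 21.  15.3] turn [-0.0022  0.0155 -0.    ] |d| 27.0 jaw [ 0.198  0.98  -0.002] t 17.65 open 0.0087 F [-0.1 -0.5 -1.9] pos [594.2 157.3 370.2]
```

```bash
python3 -m crank '[[-0.001,0.01,0,-5,12,10,1],[0,0.003,0,-2,4,25,1],[0,0,0,-1,0,25,1],[0,0,0,0,0,15,1],[0,0,0,0,0,0,1],[0,0,0,0,0,0,1]]' >/dev/null; python3 go.py 606.2 176.3 280
```

```text
delta tool mm [ 1.1 -1.6 10.4] turn [-0.0006  0.0003 -0.    ] |d| 11.0 jaw [ 0.191  0.982 -0.001] t 18.15 open 0.0085 F [ 0.   0.4 -0.7] pos [607.5 177.7 290.4]
```

```bash
python3 -m crank '[[0,0,0,1,-1.5,12,1],[0,0,0,-1,-1,14,1],[0,0,0,0,0,0,1],[0,0,0,0,0,0,1]]' >/dev/null; python3 go.py 606.2 176.3 248
```

```text
delta tool mm [ 1.5  1.5 16.3] turn [ 0.0003  0.0031 -0.    ] |d| 16.0 jaw [0.192 0.981 0.   ] t 18.48 open 0.0084 F [ 0.1 -0.2 -1.1] pos [607.3 174.6 264.3]
```

```bash
python3 -m crank '[[0,0.003,0,1.5,1.5,6,1],[0,0,0,0,0,4,1],[0,0,0,0,0,0,1],[0,0,0,0,0,0,1]]' >/dev/null; python3 go.py 606.2 176.3 248
```

```text
delta tool mm [0.4 0.  7. ] turn [0.0012 0.0023 0.    ] |d| 7.0 jaw [0.192 0.981 0.001] t 18.82 open 0.0088 F [ 0.2 -0.5 -0.6] pos [606.6 176.2 255. ]
```

```bash
python3 -m crank '[[0,0.002,0,0.4,0,4,1],[0,0,0,0,0,0,1]]' >/dev/null; python3 go.py 606.2 176.3 248; for i in 1 2 3 ; do python3 -m crank '[[0,0,0,0,0,1.5,1],[0,0,0,0,0,0,1]]' >/dev/null; python3 go.py 606.2 176.3 248; done
```

```text
delta tool mm [ 0.2 -0.2  3.4] turn [0.0017 0.0013 0.    ] |d| 3.0 jaw [0.192 0.981 0.002] t 18.98 open 0.0083 F [-0.4 -0.6 -1.6] pos [606.4 176.4 251.4]
delta tool mm [ 0.3 -0.2  2. ] turn [ 0.0019  0.0019 -0.    ] |d| 2.0 jaw [0.192 0.981 0.002] t 19.15 open 0.0084 F [-1.3  0.1 -1.2] pos [606.5 176.5 250. ]
delta tool mm [ 0.4 -0.3  0.6] turn [ 0.002   0.0022 -0.    ] |d| 1.0 jaw [0.192 0.981 0.002] t 19.32 open 0.0085 F [-0.9  0.4 -1.5] pos [606.7 176.5 248.6]
delta tool mm [ 0.7 -0.4 -0.3] turn [ 0.0026  0.0036 -0.    ] |d| 1.0 jaw [0.192 0.981 0.003] t 19.48 open 0.0085 F [-0.3 -0.  -1.4] pos [607.  176.6 247.7]
```

```bash
python3 -m crank '[[0,0,0,0,0,0.5,0],[0,0,0,0,0,0,0],[0,0,0,0,0,0,0],[0.002,0.004,0,0.7,0,-20,0],[0,0,0,0,0,-30,0],[0,0,0,0,0,-35,0],[0,0,0,0,0,-15,0],[0,0,0,0,0,0,0]]' >/dev/null; python3 go.py 424.5 -166 350
```

```text
delta tool mm [ 1.119e+02 -3.709e+02 -1.000e-01] turn [-0.0014 -0.0057 -0.    ] |d| 387.0 jaw [ 0.192  0.981 -0.001] t 20.15 open 0.0426 F [1.4 0.4 0.6] pos [605.6 176.5 348.8]
```

```bash
python3 -m crank '[[0,-0.005,0,6,-20,0,0],[0,0,0,11,-36,0,0],[0,0,0,11,-36,0,0],[0,0,0,11,-36,0,0],[0,0,0,11,-36,0,0],[0,0,0,11,-36,0,0],[0,0,0,11,-36,0,0],[0,0,0,11,-36,0,0]]' >/dev/null; python3 go.py 424.5 -166 350
```

```text
delta tool mm [ 27.5 -94.4  -6.8] turn [0.0017 0.0005 0.    ] |d| 99.0 jaw [0.18  0.984 0.002] t 20.82 open 0.0429 F [ 0.5 -0.5  0.7] pos [468.5 -78.1 343.4]
```

```bash
python3 -m crank '[[0,0,0,9,-29,0,0],[0,0,0,9,-29,0,0],[0,0,0,6,-18,0,0],[0,0,0,0,0,0,0],[0,0,0,0,0,0,0]]' >/dev/null; python3 go.py 424.5 -166 290; python3 chk.py b 30 40 51
```

```text
delta tool mm [ -2.3 -10.2  47.5] turn [ 0.0015 -0.005  -0.    ] |d| 49.0 jaw [0.189 0.982 0.001] t 21.23 open 0.043 F [0.7 0.4 0.1] pos [ 424.4 -155.7  337.5]
scene 30 [606.9 177.2] target 606.2 176.3 cost 34 431
scene 40 [622.   92.5] target 622.6 93 cost 45 700
scene 51 [639.7  10.1] target 639 9.8 cost 51 943
scene jar [458.7  67.3] target 459 67 cost 150 1000
top 30 [608.  175.9] target 606.2 176.3 cost 29 195
top 40 [623.8  92.7] target 622.6 93 cost 27 297
top 51 [642.5   9. ] target 639 9.8 cost 41 442
top jar [457.9  66.2] target 459 67 cost 35 497
```

View pics/top_b.png

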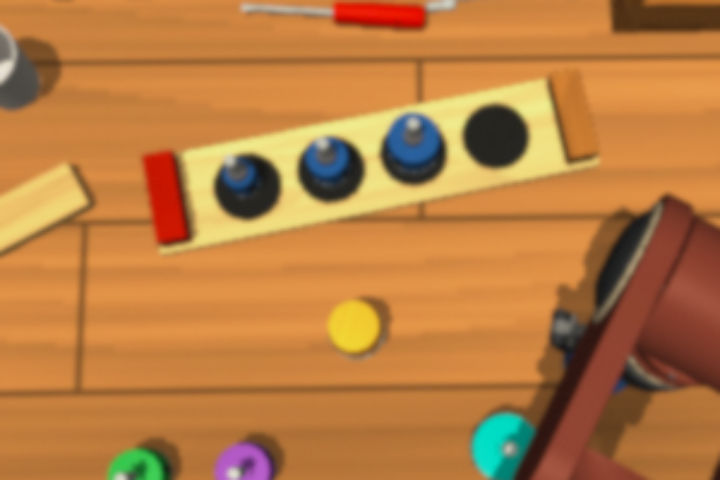

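The first three pads from the red block carry the 30, 40 and 51, at (243,178), (328,162) and (413,142). The jar is still at (354,326). Now the 64.

```bash
python3 -m crank '[[0.001,-0.005,0,-2,-9,20,0],[0,0,0,0,-1,20,0],[0,0,0,0,0,10,0],[0,0,0,0,0,0,0],[0,0,0,0,0,0,0]]' >/dev/null; python3 go.py 424.5 -166 233
```

```text
delta tool mm [ 3.3 -4.3 55.8] turn [-0.001   0.0051 -0.    ] |d| 56.0 jaw [ 0.178  0.984 -0.001] t 21.95 open 0.0429 F [-0.5 -0.2 -0.1] pos [ 428.2 -162.2  288.8]
```

```bash
python3 -m crank '[[0,0.005,0,4,-5,8,0],[0,0,0,1,-1,20,0],[0,0,0,0,0,0,0],[0,0,0,0,0,0,0]]' >/dev/null; python3 go.py 424.5 -166 233
```

```text
delta tool mm [-1.  2. 30.] turn [-0.0032  0.0043 -0.    ] |d| 30.0 jaw [ 0.175  0.984 -0.003] t 22.28 open 0.0429 F [1.1 0.1 0. ] pos [ 423.1 -167.7  263. ]
```

```bash
python3 -m crank '[[-0.003,0.004,0,0,2,9,0],[0,0,0,1,0,10,0],[0,0,0,0,0,0,0],[0,0,0,0,0,0,0]]' >/dev/null; python3 go.py 424.5 -166 233
```

```text
delta tool mm [-1.3  0.2 12. ] turn [-0.0014  0.0037 -0.    ] |d| 12.0 jaw [ 0.175  0.985 -0.001] t 22.62 open 0.0428 F [ 0.1  0.6 -0.2] pos [ 423.2 -165.9  245. ]
```

```bash
python3 -m crank '[[-0.001,0.003,0,-1,0,6,0],[0,0,0,0,0,5,0],[0,0,0,0,0,0,0],[0,0,0,0,0,0,0]]' >/dev/null; python3 go.py 424.5 -166 233
```

```text
delta tool mm [0.2 0.2 0.5] turn [-0.0007  0.0013 -0.    ] |d| 1.0 jaw [ 0.175  0.985 -0.001] t 22.95 open 0.0427 F [-1.   1.2  0.3] pos [ 424.6 -166.3  233.5]
```

```bash
python3 -m crank '[[0,0,0,0,0,0,1],[0,0,0,0,0,0,1],[0,0,0,0,0,0,1],[0,0,0,0,0,0,1],[0,0,0,0,0,0,1]]' 80 >/dev/null; python3 go.py 424.5 -166 233; python3 -m crank '[[0,0.001,0,0,0,-10,1],[0,0,0,0,0,-20,1],[0,0,0,0,0,-30,1],[0,0,0,0,0,-30,1],[0,0,0,0,0,-25,1],[0,0,0,0,0,0,1]]' >/dev/null; python3 go.py 655.5 -73.5 355
```

```text
delta tool mm [0.2 0.3 0.7] turn [-0.0009  0.0014  0.    ] |d| 1.0 jaw [ 0.175  0.985 -0.001] t 23.37 open 0.0086 F [-0.1  0.1 -1.4] pos [ 424.7 -166.4  233.7]
delta tool mm [-212.9  131.    -4.6] turn [ 0.0027 -0.009  -0.    ] |d| 250.0 jaw [0.175 0.985 0.003] t 23.87 open 0.008 F [ 1.2 -1.  -0.4] pos [ 422.9 -165.2  351.9]
```

```bash
python3 -m crank '[[0.002,-0.009,0,-18,11,-3,1],[0,-0.002,0,-30,19,-3,1],[0,-0.002,0,-30,19,-3,1],[0,-0.002,0,-30,19,-3,1],[0,-0.002,0,-30,19,-3,1],[0,-0.002,0,-30,19,-3,1],[0,-0.002,0,-18,11,-2,1]]' >/dev/null; python3 go.py 655.5 -73.5 340
```

```text
delta tool mm [-23.1  11.   30.1] turn [-0.0017  0.0099  0.    ] |d| 40.0 jaw [ 0.182  0.983 -0.002] t 24.45 open 0.008 F [-0.9 -0.5 -1.7] pos [630.5 -80.1 369.9]
```

```bash
python3 -m crank '[[-0.001,0.008,0,-12,5,10,1],[0,0.001,0,-8,4,20,1],[0,0,0,-3,1,25,1],[0,0,0,0,0,15,1],[0,0,0,0,0,0,1],[0,0,0,0,0,0,1]]' >/dev/null; python3 go.py 655.5 -73.5 280
```

```text
delta tool mm [ 3.7 -4.1 11.9] turn [ 0.0005 -0.0044 -0.    ] |d| 13.0 jaw [0.176 0.984 0.001] t 24.95 open 0.0081 F [-0.3 -0.1 -1.6] pos [659.9 -70.2 291.9]
```

```bash
python3 -m crank '[[0,-0.004,0,4,-4,12,1],[0,0,0,0,0,10,1],[0,0,0,0,0,0,1],[0,0,0,0,0,0,1]]' >/dev/null; python3 go.py 655.5 -73.5 249
```

```text
delta tool mm [-1.2  0.9 20.2] turn [ 0.0003  0.001  -0.    ] |d| 20.0 jaw [0.177 0.984 0.   ] t 25.28 open 0.0082 F [ 0.5 -0.6 -1. ] pos [654.2 -74.2 269.2]
```

```bash
python3 -m crank '[[0,0.001,0,-1,1,8,1],[0,0,0,0,0,5,1],[0,0,0,0,0,0,1],[0,0,0,0,0,0,1]]' >/dev/null; python3 go.py 655.5 -73.5 249
```

```text
delta tool mm [0.5 0.2 8.1] turn [0.0002 0.0035 0.    ] |d| 8.0 jaw [0.177 0.984 0.   ] t 25.62 open 0.0085 F [ 0.6 -0.3 -1.2] pos [655.9 -73.8 257.1]
```

```bash
python3 -m crank '[[0,0.003,0,0.7,0.2,4,1],[0,0,0,0,0,0,1]]' >/dev/null; python3 go.py 655.5 -73.5 249; for i in 1 2 3 4; do python3 -m crank '[[0,0,0,0,0,1.5,1],[0,0,0,0,0,0,1]]' >/dev/null; python3 go.py 655.5 -73.5 249; done
```

```text
delta tool mm [-0.  -0.1  4.4] turn [0.0002 0.0012 0.    ] |d| 4.0 jaw [0.177 0.984 0.   ] t 25.78 open 0.0084 F [-0.7  0.2 -2.1] pos [655.5 -73.4 253.4]
delta tool mm [ 0.1 -0.2  3. ] turn [ 0.0001  0.0018 -0.    ] |d| 3.0 jaw [0.177 0.984 0.   ] t 25.95 open 0.0085 F [ 1.   0.7 -1.9] pos [655.6 -73.4 252. ]
delta tool mm [ 0.2 -0.2  1.6] turn [0.0001 0.0022 0.    ] |d| 2.0 jaw [0.177 0.984 0.   ] t 26.12 open 0.0083 F [-0.4  0.1 -2.2] pos [655.7 -73.4 250.6]
delta tool mm [ 0.3 -0.2  0.1] turn [0.0001 0.0026 0.    ] |d| 0.0 jaw [0.177 0.984 0.   ] t 26.28 open 0.0082 F [-0.3  0.3 -2.7] pos [655.8 -73.3 249.1]
delta tool mm [ 0.8 -0.1  0.1] turn [-0.0001  0.0044 -0.    ] |d| 1.0 jaw [ 0.177  0.984 -0.   ] t 26.45 open 0.0084 F [ 0.6 -0.1 -1.5] pos [656.3 -73.5 249.1]
```

Contact at 249.1. I release, retreat and back the arm away for the check.

```bash
python3 -m crank '[[0,0,0,0,0,0,0],[0,0,0,0,0,0,0],[0,0,0,0,0,0,0],[0,0.004,0,0.7,0,-20,0],[0,0,0,0,0,-30,0],[0,0,0,0,0,-35,0],[0,0,0,0,0,-25,0],[0,0,0,0,0,-15,0]]' >/dev/null; python3 -m crank '[[0,0,0,25,-25,0,0],[0,0,0,25,-25,0,0],[0,0,0,25,-25,0,0],[0,0,0,25,-25,0,0],[0,0,0,25,-25,0,0],[0,0,0,10,-10,0,0],[0,0,0,0,0,0,0]]'; python3 chk.py c 30 40 51 64
```

```text
t: 27.7
tool_pos: [0.4941, -0.1853, 0.3833]
tool_rot: [0.271, 3.121, -0.006]
contact_force: [0.1, 0.6, 0.5]
opening: 0.0424
scene 30 [607.5 177.9] target 606.2 176.3 cost 31 434
scene 40 [621.4  92.4] target 622.6 93 cost 33 684
scene 51 [640.2  10.3] target 639 9.8 cost 71 927
scene 64 [656.1 -72.4] target 655.5 -73.5 cost 74 1279
scene jar [458.6  68. ] target 459 67 cost 157 992
top 30 [609.  176.6] target 606.2 176.3 cost 32 187
top 40 [624.5  93.1] target 622.6 93 cost 27 299
top 51 [641.9   9.8] target 639 9.8 cost 54 427
top 64 [657.3 -73.7] target 655.5 -73.5 cost 33 696
top jar [457.9  63.7] target 459 67 cost 90 429
```

View pics/top_c.png

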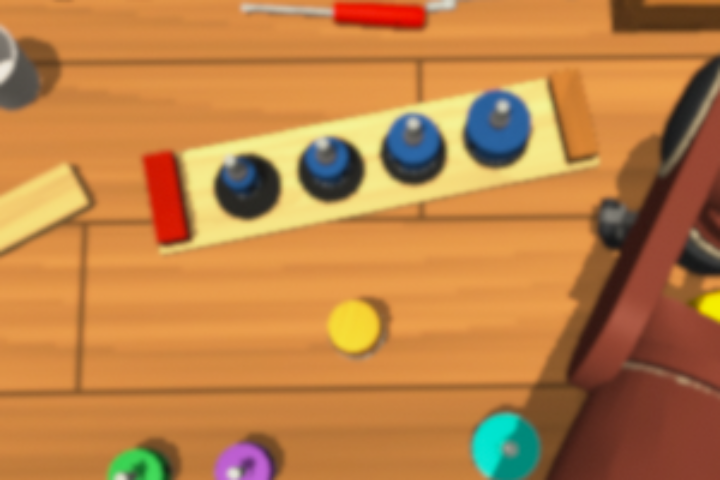

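View pics/scene_c.png

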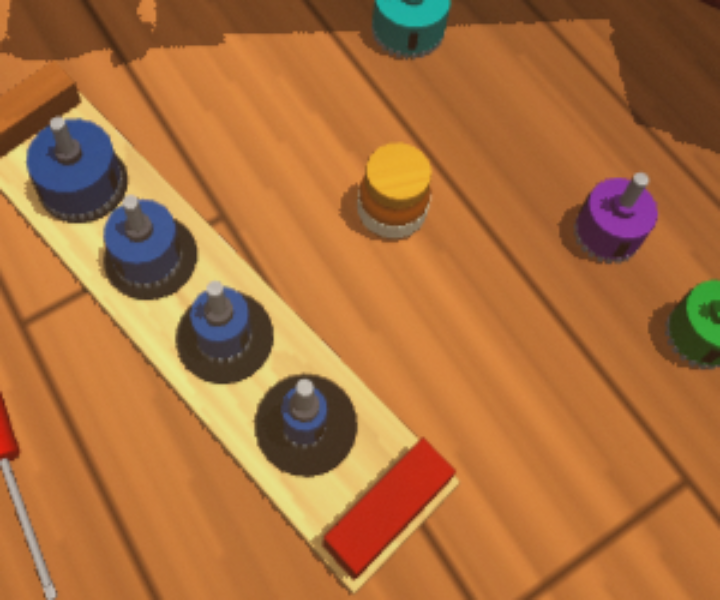

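All four stand upright and centred to about 2 mm. In the scene crop they run from the red block at (303,420), (220,325), (145,245), (75,170). The jar at (395,190) has not moved, and the arm is clear.

```bash
python3 -c "
from station import ctrl
print(ctrl.finish_job())"
```

```text
the job is handed in; nothing more can be done
None
```

All four blue hole saws are on the rack, standing on their teeth with the shanks up. From the red block they run 30, 40, 51, 64 mm. I handed the job in at about 28 s on the robot's clock, with the gripper open and clear.

- **Placement:** in the last pictures all four stood upright. The model fits put each about 1–3 mm from its pad centre. That is close to the limit of the calibration, since the two cameras disagree by about 2 mm in x. The 51 mm saw may be 2–3 mm off towards +x.
- **Jar:** it looks the same in every picture and the arm never went near it. Its outline fits were loose: 0–3 mm from the first estimate, and the last top-view fit was the worst of them, 3 mm off. I relied on the pictures for that.
- **Look-alikes:** the green, purple and turquoise ones were left alone and still stood where they began.

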